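# Seat a chain sprocket on a crank arm's drive pin

## Task

A BMX crank arm is clamped in the bench vise with its boss upward, and its chain sprocket is already on the boss but rides on top of the drive pin. With the fingertips only, push the sprocket round until its pin hole is over the drive pin, then press it straight down until it is fully home against the arm, and take the hand away. Do not lift the sprocket, and leave the pedal, jar, bottle and wrench where they are.

Things in the scene. Friction and masses are not known exactly. Their poses are not given: they have to be found in the camera images.
- vise: grey bench vise, fixed to the bench, holding a dark round crank arm (22 mm thick, top 131 mm above the bench) level in its jaws. Origin: on the bench top straight below the axis of the crank's boss, on which the sprocket turns. z is up; y points along the crank arm from the boss to the jaws. The vise reaches 135 mm to both sides (-x, +x) of the arm's line, its slide and handle below the jaws' top.
- jaws (a point): middle of the vise jaws' top, 126 mm above the bench, on the crank arm's centre line. The jaws are 82 mm wide: they reach from 97 to 179 mm from the boss axis along the arm, so they lie outside the sprocket and below it.
- boss_top (a point): centre of the top of the boss, 152 mm above the bench: a plain bright steel stub, 30 mm across, on the sprocket's axis. It stands 2 mm proud of the sprocket's top at the start and 10 mm when the sprocket is home.
- pin_tip (a point): top of the drive pin, a fixed upright steel pin with a round nose, 10 mm in diameter, on the crank arm's centre line 31 mm from the boss axis towards the jaws; its top is 144 mm above the bench, 8 mm above the face on which the sprocket seats (136 mm). Its 16 mm foot ends 135.5 mm above the bench. The sprocket hides it from above at the start: it is always in line with the arm.
- sprocket_mid (a point): centre of the sprocket's top face, on its axis: bare aluminium chain sprocket, 44 teeth, 184 mm across, 6 mm thick, 0.15 to 0.22 kg, level. Hub disc out to 43 mm from the axis; five straight spokes 14 mm wide to the rim (82 to 92 mm); the openings between spokes (43 to 82 mm) go right through, so a fingertip put in can push a spoke. Top 150 mm above the bench at the start, 142 mm when home.
- sprocket_hole (a point): centre of the sprocket's pin hole, at its top face: the only round hole besides the bore, 13 mm in diameter, 31 mm from the axis, at the root of one spoke and on that spoke's centre line. The other spokes follow every 72 degrees.
- sprocket (a joint): how far the sprocket has gone down the boss, in m: 0 riding on the pin (start), 0.008 fully home, below 0 lifted. The fit is snug: it stays level, does not drop by its own weight, and goes down for a push of about 2 N once the hole is over the pin. The pin's round nose brings in a hole that is up to 2 mm off.
- sprocket_turn (a joint): angle of the sprocket about the boss, in rad, counter-clockwise positive seen from above. The hole is over the pin at 0 and at every whole turn (2 pi). It starts between 0.6 and 5.68, turns either way without stops, and stays where it is left (friction 0.04 N m).
- pedal: loose black platform pedal lying flat on the bench, 100 x 100 mm, 20 mm high, with a short steel axle. Origin: centre of its underside. To be left alone.
- grease_jar: loose white jar of grease with a steel lid, closed, 58 mm in diameter, 58 mm high, standing on the bench. Origin: centre of its underside. To be left alone.
- oil_bottle: loose grey oil bottle with a black cap, 48 mm in diameter, 130 mm high, standing on the bench. Origin: centre of its underside. To be left alone.
- wrench: loose steel wrench, 170 mm long, lying flat on the bench. Origin: the middle of its underside; its x axis runs along it. To be left alone.

How it is judged:
At the end, for the whole second after the job is handed in: The sprocket is down on the boss by at least 6.5 mm of its 8 mm, the pin in its hole (centres within 3 mm seen from above), and it is at rest (value of joint sprocket above 0.0065 m and horizontal distance between sprocket_hole and pin_tip below 0.003 m and velocity of joint sprocket_turn between -0.05 and 0.05 rad/s); the robot touches nothing.
It fails at once if the sprocket was lifted more than 4 mm above where it rode on the pin (value of joint sprocket below -0.004 m).
It fails at once if the arm or the gripper's body, not the fingers, pressed on the sprocket or the vise with over 5 N (contact force between the arm and vise above 5 N).
It fails at once if the pedal, the jar, the bottle or the wrench was moved by more than 20 mm, or the bottle or the jar tipped (distance of any of pedal, grease_jar, oil_bottle, wrench from where it was at the start of the episode above 0.02 m or angle between any of grease_jar, oil_bottle's own z axis and vertical above 0.3 rad).
It also fails if it takes over 51 s, if anything falls off the work surface, if the arm or the gripper's body presses on something with over 40 N, if the wrist force passes 120 N, or if a joint passes its speed limit or range.

## Robot

A 6-joint arm with a two-finger parallel gripper is mounted at the origin on the work surface. World frame = base frame: x ahead of the robot, y to its left, z up, the work surface at z = 0. Lengths are in m, angles in rad, forces in N, time in s.
With the tool pointing down it reaches from about 0.3 to 0.75 m from the base axis. Payload 8.5 kg.
Tool frame: the origin (TCP) lies on the front face of the gripper's body, between the roots of the fingers; the fingertips stand 73 mm ahead of it and the grasp point (between the pads) lies 54 mm ahead of it; z points along the fingers, y is the direction in which the jaws open and shut (so a half turn about z gives the same grasp; the last joint's range is limited). The gripper opens to 85 mm and grips with 20 to 120 N. Pads are 22 mm wide; open, the fingers measure 114 mm over their backs; the gripper's body (76 mm by 85 mm) begins 54 mm behind the grasp point. The pads swing forward as they close: fully open they stand 13 mm farther back than shut.
Start: joints at [1.114, 0.381, 1.297, -0, 1.464, -0.215], TCP at [0.132, 0.534, 0.304] pointing down, gripper open.
Joint ranges: [-3.11, 3.11], [-0.89, 2.33], [0.22, 2.48], [-1.42, 4.56], [0.17, 2.85], [-2.88, 2.88]. Speed limits (rad/s): [2.39, 2.39, 3.14, 3.14, 3.14, 3.14].

## Interface

Orientations are given as a 3x3 rotation matrix whose columns are the frame's x, y, z axes.
In Python, from plant import arm gives the robot as it stands. The module is installed in compiled form; this text tells all that it offers.
- The arm moves only by the shell command python3 -m inch 'ROWS' [FORCE]. ROWS is JSON, a list of rows, each a list of 7 numbers: the opening, from 0 (shut) to 1 (fully open), then the shift along the tool's x, y, z in m, then the turn, a rotation vector about the tool's x, y, z in rad. A call has exactly 5 rows; each row is the pose to reach, as a shift and turn from the pose commanded when the call began, along the tool's axes at that moment; what a row does not reach only later rows make up. A row lasts 1/12 s, in which the tool goes at most 41.7 mm and 7.16 degrees, less where a joint would pass 70% of its speed; a pose out of reach is approached as far as the arm can. A call with a gripper value outside its range is refused whole. The fingers move at their own pace and stop on an object; FORCE is the grip in N (left out, the last holds). Time passes only in rows, so rows that repeat a pose let the fingers close, or fill a call up. It gives the time, the measured TCP pose, the force and the opening at its end, in the units of the state.
- arm.get_obs(): the state, without advancing time (a new reading comes with each control period).
- arm.capture(name): name is "scene" or "top"; returns a dict with "frame" (480x640x3 uint8, blue, green, red), "vertical_fov" (degrees; the focal length in pixels is half the picture's height over the tangent of half this angle, whatever the lens; pixels are square), "cx", "cy" (the principal point, pixels), "world_to_cam" (4x4, takes a point from world to camera coordinates). Camera axes: x right, y down, z forward; pixel columns grow to the right and rows downward; lengths in m; the calibration is good to about 2 mm. A picture is of the moment at which its call begins. There is no depth.
- arm.sign_off(): hands the job in, once; it reports no verdict.
The state is a dict: "time": time; "q": joint angles; "joint_vel": joint speeds; "joint_torque": joint torques, N m; "ee_pos": TCP position; "orientation": TCP orientation; "wrist_force": force on the tool from outside, world axes, zero at the start; "moment": the same for the moment, N m; "opening": opening from 0.0 (shut) to 1.0 (fully open).
Only numpy, scipy, OpenCV 4.12 (cv2) and the standard library are available. Lean on these libraries where they do the work, as an engineer would, in place of code of your own. Each camera call takes 0.05 s, during which the arm holds its last target. There are 200 camera calls.

## Working session

There is one attempt and no reset: what is moved stays moved. The work goes in short steps, Python scripts to look and compute and a shell command to move; the robot and the scene stay as the last step left them, time stands still between calls to the robot, and variables do not carry over. Pictures are saved under pics/ and viewed, about 8 in all and at most 12, crops included, and the job is handed in when it is done.

```bash
mkdir -p pics
cat > h.py <<'E'
import numpy as np, cv2
from plant import arm
def cap(n,f):
    c=arm.capture(n); cv2.imwrite(f'pics/{f}.png',c['frame']); np.savez(f'pics/{f}.npz',**c); return c
def cam(c):
    f=240/np.tan(np.radians(float(c['vertical_fov']))/2)
    K=np.array([[f,0,float(c['cx'])],[0,f,float(c['cy'])],[0,0,1]]); return K,np.array(c['world_to_cam'])
def ray(c,u,v,z):
    K,T=cam(c); R,t=T[:3,:3],T[:3,3]; o=-R.T@t; d=R.T@np.linalg.solve(K,[u,v,1]); return o+d*(z-o[2])/d[2]
def proj(c,p):
    K,T=cam(c); q=K@(T[:3,:3]@np.asarray(p)+T[:3,3]); return q[:2]/q[2]
E
python3 - <<'E'
from h import *
for n in('top','scene'):
    c=cap(n,n+'0'); print(c['frame'].shape,[c[k] for k in c if k!='frame'])
o=arm.get_obs(); print(o)
E
```

```text
(480, 640, 3) [42.06260987778913, 336.68271204030253, 244.1884493234573, array([[ 0.00410909, -0.99986869,  0.01567535, -0.11039484],
       [-0.9811684 , -0.00705838, -0.19302525,  0.55875139],
       [ 0.19311055, -0.014587  , -0.98106857,  1.10066939],
       [ 0.        ,  0.        ,  0.        ,  1.        ]])]
(480, 640, 3) [55.21427436769479, 322.43066992494465, 233.56393207093342, array([[ 0.11366618,  0.99337771, -0.01675493,  0.02860881],
       [ 0.78487629, -0.10012274, -0.61151013, -0.34319614],
       [-0.60913809,  0.05635748, -0.79105918,  1.17109373],
       [ 0.        ,  0.        ,  0.        ,  1.        ]])]
{'time': 0.1, 'q': array([ 1.11370392e+00,  3.81114552e-01,  1.29818146e+00,  7.42114809e-06,
        1.46360617e+00, -2.15326555e-01]), 'joint_vel': array([ 0.00055868,  0.00124882, -0.00031134,  0.00139287, -0.00134517,
        0.0004003 ]), 'joint_torque': array([ 4.82698611e-03, -4.49217868e+01, -2.31653595e+01, -7.78845038e-05,
        3.65046159e-03,  3.24177165e-05]), 'ee_pos': array([0.13161381, 0.53383598, 0.3033822 ]), 'orientation': array([[-9.70916438e-01,  2.39417894e-01, -5.84573564e-04],
       [ 2.39418436e-01,  9.70915774e-01, -1.17184344e-03],
       [ 2.87011405e-04, -1.27771975e-03, -9.99999143e-01]]), 'wrist_force': array([ 0.59147191,  0.20485817, -0.16551949]), 'moment': array([-0.03014924,  0.00087961, -0.03788945]), 'opening': 1.0021839618658173}
```

View pics/top0.png

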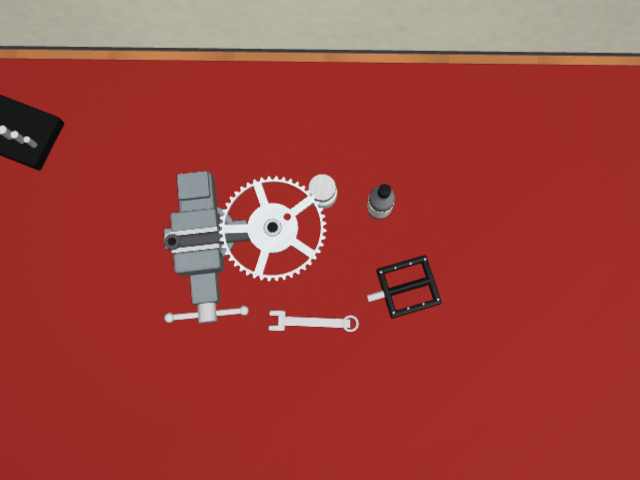

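View pics/scene0.png

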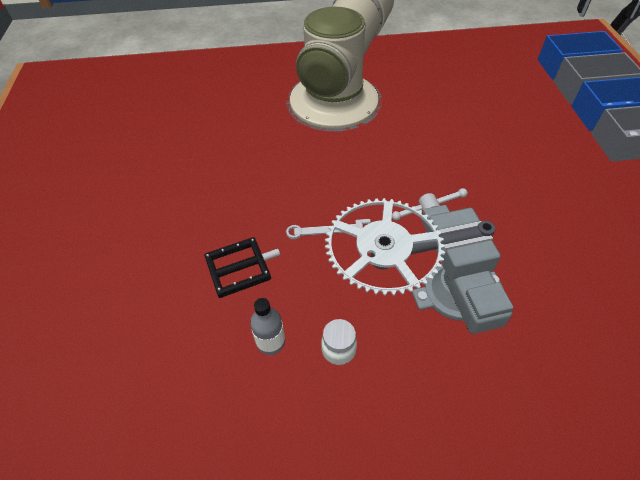

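The top view shows the sprocket centre at about (273,227), the hole at (287,216), and the jaws to the left at about (197,240). The jar is at (322,190), the bottle at (381,200), the pedal at (410,287) and the wrench at (313,322). The scene view agrees, with the hole at (371,254). Next I'll measure precisely.

```bash
cat >> h.py <<'E'
from scipy.optimize import least_squares
def grid(c,ctr,z,half=.2,n=800):
    # rectified picture of plane z: col -> +x, row -> -y, px = 2*half/n
    K,T=cam(c); s=2*half/n
    A=np.array([[s,0,ctr[0]-half],[0,-s,ctr[1]+half],[0,0,z],[0,0,1]])
    H=K@T[:3]@A
    return cv2.warpPerspective(c['frame'],H,(n,n),flags=cv2.INTER_LINEAR|cv2.WARP_INVERSE_MAP)
def sprocket(c,guess,z,thr=205):
    s=.0005; ctr=np.array(guess[:2],float)
    img=grid(c,ctr,z); m=(img.min(2)>thr).astype(np.uint8)
    yy,xx=np.nonzero(m); P=np.c_[xx*s-.2,.2-yy*s]+ctr
    # inner rim edge (r=82mm): for each direction radius where mask becomes white
    for _ in range(4):
        pts=[]
        for a in np.radians(np.arange(0,360,1)):
            r=np.arange(.070,.090,.00025); u=np.array([np.cos(a),np.sin(a)])
            q=(ctr+r[:,None]*u-np.array(guess[:2])); col=np.clip(np.round((q[:,0]+.2)/s).astype(int),0,799); row=np.clip(np.round((.2-q[:,1])/s).astype(int),0,799)
            v=m[row,col]
            if v[:8].sum()==0 and v.any(): pts.append(ctr+r[v.argmax()]*u)
        pts=np.array(pts)
        f=least_squares(lambda p:np.hypot(*(pts-p[:2]).T)-p[2],[*ctr,.082],loss='soft_l1',f_scale=.0005); ctr=f.x[:2]
    d=P-ctr; r=np.hypot(*d.T); k=(r>.05)&(r<.075); a=np.arctan2(d[k,1],d[k,0])
    sp=np.angle(np.exp(5j*a).mean())/5
    return ctr,f.x[2],np.degrees(sp)%72,img,m,len(pts)
E
python3 - <<'E'
from h import *
for n in('top','scene'):
    c=dict(np.load(f'pics/{n}0.npz'))
    uv,hv=((273,227),(287,216)) if n=='top' else ((385,241),(371,254))
    g=ray(c,*uv,.152); h=ray(c,*hv,.150)
    ctr,r,sp,img,m,k=sprocket(c,g,.150)
    print(n,g,'hole',h,'fit',ctr,r,k,'spoke',sp,'hole ang',np.degrees(np.arctan2(*(h[:2]-ctr)[::-1])),np.hypot(*(h[:2]-ctr)))
    for nm,uvz in dict(top=dict(jar=(322,184,.058),bottle=(385,190,.13),armend=(172,241,.131)),scene=dict(jar=(340,332,.058),bottle=(262,305,.13),armend=(487,229,.131)))[n].items(): print(nm,ray(c,*uvz))
    cv2.imwrite(f'pics/rect_{n}.png',grid(c,g,.131 ,half=.2,n=560))
a=cv2.imread('pics/rect_top.png');b=cv2.imread('pics/rect_scene.png')
cv2.imwrite('pics/rect.png',np.hstack([a[:,100:500],b[:,100:500]]))
E
```

```text
top [0.56934366 0.00262009 0.152     ] hole [ 0.58925192 -0.02065032  0.15      ] fit [0.56931523 0.00418543] 0.08300705929685534 308 spoke 20.246819017731752 hole ang -51.244541322922444 0.031847859968849423
jar [ 0.67411749 -0.07908488  0.058     ]
bottle [ 0.642601   -0.19088939  0.13      ]
armend [0.54802444 0.17765251 0.131     ]
scene [0.57084405 0.00498474 0.152     ] hole [ 0.59077867 -0.02020707  0.15      ] fit [0.57004622 0.00402472] 0.08326447032728221 252 spoke 20.22286546080266 hole ang -49.450062307544826 0.031890654735941056
jar [ 0.66780939 -0.07671481  0.058     ]
bottle [ 0.64617906 -0.18856245  0.13      ]
armend [0.55259639 0.1776162  0.131     ]
```

View pics/rect.png

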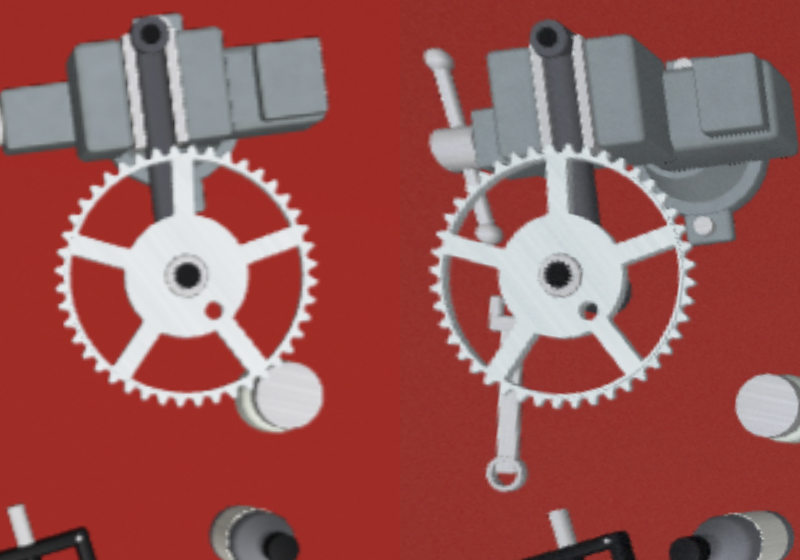

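Both views give the axis at (0.5697, 0.0041), and the hole is at -51.8°. The arm points at about 96°, so the sprocket needs about +148° counter-clockwise. I'll push the hole's own spoke with shut fingers at r = 62 mm, keeping the tool's y axis radial. First I'll travel across and turn the tool.

```bash
python3 -m inch '[[0,-0.029,-0.0233,0,0,0,0],[0,-0.058,-0.0466,0,0,0,0],[0,-0.087,-0.07,0,0,0,0],[0,-0.1155,-0.0933,0,0,0,0],[0,-0.1443,-0.1166,0,0,0,0]]'
python3 -m inch '[[0,-0.029,-0.0233,0,0,0,0],[0,-0.058,-0.0466,0,0,0,0],[0,-0.087,-0.07,0,0,0,0],[0,-0.1155,-0.0933,0,0,0,0],[0,-0.1443,-0.1166,0,0,0,0]]'
python3 -m inch '[[0,-0.029,-0.0233,0,0,0,0],[0,-0.058,-0.0466,0,0,0,0],[0,-0.087,-0.07,0,0,0,0],[0,-0.1155,-0.0933,0,0,0,0],[0,-0.1443,-0.1166,0,0,0,0]]'
python3 -m inch '[[0,-0.029,-0.0233,0,0,0,0],[0,-0.058,-0.0466,0,0,0,0],[0,-0.087,-0.07,0,0,0,0],[0,-0.1155,-0.0933,0,0,0,0],[0,-0.1443,-0.1166,0,0,0,0]]'
python3 -m inch '[[0,0,0,0,0,0,0.12],[0,0,0,0,0,0,0.24],[0,0,0,0,0,0,0.36],[0,0,0,0,0,0,0.48],[0,0,0,0,0,0,0.6]]'
python3 -m inch '[[0,0,0,0,0,0,0.12],[0,0,0,0,0,0,0.24],[0,0,0,0,0,0,0.36],[0,0,0,0,0,0,0.48],[0,0,0,0,0,0,0.6]]'
python3 -m inch '[[0,0,0,0,0,0,0.12],[0,0,0,0,0,0,0.24],[0,0,0,0,0,0,0.36],[0,0,0,0,0,0,0.48],[0,0,0,0,0,0,0.6]]'
python3 -m inch '[[0,0,0,0,0,0,0.12],[0,0,0,0,0,0,0.24],[0,0,0,0,0,0,0.36],[0,0,0,0,0,0,0.48],[0,0,0,0,0,0,0.6]]'
python3 -m inch '[[0,0,0,0,0,0,0.12],[0,0,0,0,0,0,0.24],[0,0,0,0,0,0,0.325],[0,0,0,0,0,0,0.325],[0,0,0,0,0,0,0.325]]'
python3 - <<'E'
from h import *
A=np.array([.5697,.0041])
for n in('top','scene'):
    c=dict(np.load(f'pics/{n}0.npz')); g=grid(c,A,.120,n=800); s=.0005
    # dark pixels of the arm at y = A.y+.10...+.165
    L=[]
    for d in np.arange(.105,.165,.002):
        row=int((.2-d)/s); v=g[row,:,:].max(1).astype(int); j0=int((.2-.1*d-.02)/s); j1=int((.2-.1*d+.02)/s)
        k=np.nonzero(v[j0:j1]<95)[0]
        if len(k): L.append((d,(j0+k.min())*s-.2,(j0+k.max())*s-.2))
    L=np.array(L); mid=L[:,1:].mean(1); p=np.polyfit(L[:,0],mid,1)
    print(n,'slope ang',90-np.degrees(np.arctan(p[0])),'offset at axis',p[1],'width',np.median(L[:,2]-L[:,1]),'dir via axis',90-np.degrees(np.arctan(np.median(mid/L[:,0]))))
o=arm.get_obs(); p=o['ee_pos'];R=o['orientation'];print(o['time'],p,R.round(4).tolist(),o['wrist_force'],o['opening'])
d=p[:2]-A; print('phi',np.degrees(np.arctan2(d[1],d[0])),'r',np.hypot(*d),'yaw y',np.degrees(np.arctan2(R[1,1],R[0,1])))
E
```

```text
time: 0.52
ee_pos: [0.2443, 0.3847, 0.3037]
orientation: [[-0.971, 0.239, -0.0], [0.239, 0.971, -0.0], [0.0, -0.001, -1.0]]
wrist_force: [1.3, 0.5, -0.1]
opening: 0.302
time: 0.93
ee_pos: [0.3566, 0.2368, 0.3038]
orientation: [[-0.971, 0.239, -0.0], [0.239, 0.971, -0.0], [0.0, -0.0, -1.0]]
wrist_force: [1.5, 1.2, 0.3]
opening: 0.001
time: 1.35
ee_pos: [0.4689, 0.0889, 0.3037]
orientation: [[-0.971, 0.24, -0.001], [0.24, 0.971, 0.0], [0.001, -0.0, -1.0]]
wrist_force: [1.1, 1.3, -0.3]
opening: 0.001
time: 1.77
ee_pos: [0.5811, -0.0587, 0.3035]
orientation: [[-0.971, 0.24, -0.001], [0.24, 0.971, 0.0], [0.001, 0.0, -1.0]]
wrist_force: [-0.1, 0.7, 0.1]
opening: 0.005
time: 2.18
ee_pos: [0.5804, -0.0571, 0.3034]
orientation: [[-0.662, 0.75, -0.001], [0.75, 0.662, 0.0], [0.001, -0.001, -1.0]]
wrist_force: [-0.3, 0.2, 0.7]
opening: -0.001
time: 2.6
ee_pos: [0.5803, -0.057, 0.3035]
orientation: [[-0.123, 0.992, -0.001], [0.992, 0.123, 0.0], [0.0, -0.001, -1.0]]
wrist_force: [0.0, -0.3, -0.1]
opening: -0.0
time: 3.02
ee_pos: [0.5803, -0.057, 0.3035]
orientation: [[0.459, 0.888, -0.001], [0.888
[... 242 characters left out ...]
opening: -0.002
time: 3.85
ee_pos: [0.5804, -0.0571, 0.3036]
orientation: [[0.984, 0.177, -0.001], [0.177, -0.984, 0.0], [-0.001, -0.0, -1.0]]
wrist_force: [0.8, -0.5, 0.0]
opening: -0.003
top slope ang 97.16766431758816 offset at axis 0.0012673891129031938 width 0.019500000000000017 dir via axis 96.64272158041922
scene slope ang 97.11932935235595 offset at axis -0.0024853830645161215 width 0.01949999999999999 dir via axis 98.15814727580909
3.85 [ 0.58036792 -0.05706894  0.30363238] [[0.9843, 0.1766, -0.0006], [0.1766, -0.9843, 0.0002], [-0.0006, -0.0003, -1.0]] [ 0.83799173 -0.52774407  0.03476829] -0.0025830970763815932
phi -80.10706086553954 r 0.062092220718382315 yaw y -79.83041282737338
```

```bash
python3 -m inch '[[0,0,0,0.02,0,0,0],[0,0,0,0.04,0,0,0],[0,0,0,0.06,0,0,0],[0,0,0,0.075,0,0,0],[0,0,0,0.075,0,0,0]]'
python3 -m inch '[[0,0,0,0.004,0,0,0],[0,0,0,0.008,0,0,0],[0,0,0,0.012,0,0,0],[0,0,0,0.017,0,0,0],[0,0,0,0.017,0,0,0]]'
python3 - <<'E'
from h import *
c=cap('top','ins'); p=[int(v) for v in proj(c,[.57,.004,.15])]; cv2.imwrite('pics/ins_c.png',cv2.resize(c['frame'][p[1]-90:p[1]+90,p[0]-120:p[0]+120],None,fx=3,fy=3)); print(p)
E
```

```text
time: 4.27
ee_pos: [0.5794, -0.0568, 0.2258]
orientation: [[0.984, 0.176, -0.006], [0.176, -0.984, 0.002], [-0.005, -0.003, -1.0]]
wrist_force: [-0.6, 0.0, 0.5]
opening: -0.001
time: 4.68
ee_pos: [0.5802, -0.057, 0.2113]
orientation: [[0.985, 0.174, -0.001], [0.174, -0.985, 0.0], [-0.001, -0.0, -1.0]]
wrist_force: [-1.0, 0.5, -1.0]
opening: -0.002
[272, 226]
```

View pics/ins_c.png

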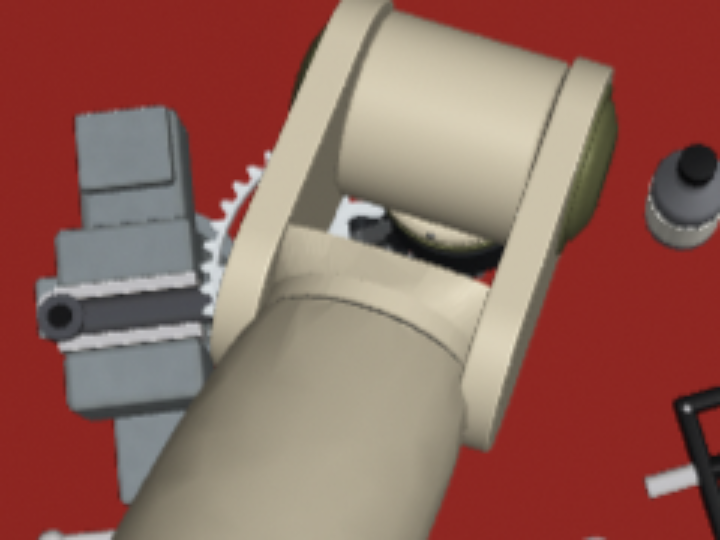

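The arm hides most of the sprocket from the top camera, with only the rim showing at about (240,200) in the crop. The descent met no force, so the fingertip is in the opening. I'll push the first part of the arc.

```bash
python3 -m inch '[[0,0.0062,-0.0003,0,0,0,-0.1],[0,0.0123,-0.0012,0,0,0,-0.2],[0,0.0183,-0.0028,0,0,0,-0.3],[0,0.0241,-0.0049,0,0,0,-0.4],[0,0.0297,-0.0076,0,0,0,-0.5]]'
python3 -m inch '[[0,0.0062,-0.0003,0,0,0,-0.1],[0,0.0123,-0.0012,0,0,0,-0.2],[0,0.0183,-0.0028,0,0,0,-0.3],[0,0.0241,-0.0049,0,0,0,-0.4],[0,0.0297,-0.0076,0,0,0,-0.5]]'
cat > st.py <<'E'
from h import *
A=np.array([.5697,.0041]); o=arm.get_obs(); p=o['ee_pos'];R=o['orientation'];d=p[:2]-A
print(o['time'],p.round(4),'phi',np.degrees(np.arctan2(d[1],d[0])),'r',np.hypot(*d),'yaw y',np.degrees(np.arctan2(R[1,1],R[0,1])),o['wrist_force'].round(1),o['q'].round(2))
E
cat > look.py <<'E'
import sys
from h import *
f=sys.argv[1]; c=cap('scene',f); p=proj(c,[.57,.004,.15]).astype(int)
cv2.imwrite(f'pics/{f}_c.png',cv2.resize(c['frame'][p[1]-90:p[1]+90,p[0]-100:p[0]+100],None,fx=3,fy=3)); print(p)
E
python3 st.py; python3 look.py arc1
```

```text
time: 5.15
ee_pos: [0.6086, -0.0445, 0.2123]
orientation: [[0.778, 0.629, 0.0], [0.629, -0.778, -0.0], [0.0, 0.001, -1.0]]
wrist_force: [-1.2, -1.2, 0.8]
opening: -0.002
time: 5.57
ee_pos: [0.6271, -0.02, 0.2123]
orientation: [[0.381, 0.924, 0.001], [0.924, -0.381, -0.001], [-0.0, 0.001, -1.0]]
wrist_force: [0.3, -0.9, 0.8]
opening: 0.001
5.5667 [ 0.6271 -0.02    0.2123] phi -22.732211154489924 r 0.062286766558697804 yaw y -22.407142769284935 [ 0.3 -0.9  0.8] [-0.22  0.59  1.21 -0.    1.34  0.17]
[384 241]
```

View pics/arc1_c.png

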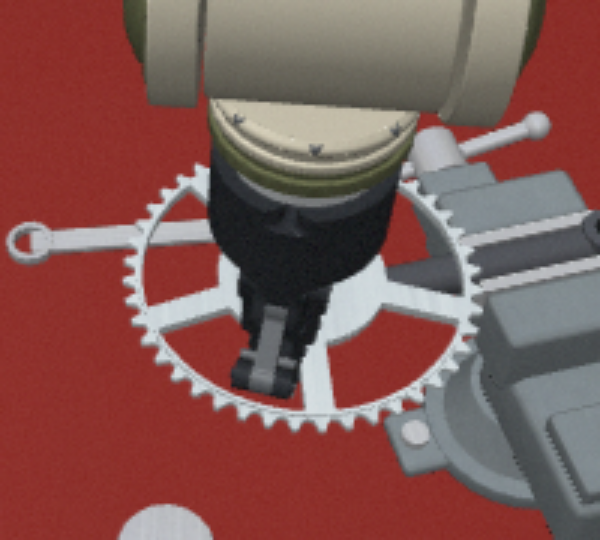

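The fingers are in the opening at about (265,365) and push the spoke at (318,380), which moves with them. I'll continue round the arc.

```bash
python3 -m inch '[[0,0.0062,-0.0003,0,0,0,-0.1],[0,0.0123,-0.0012,0,0,0,-0.2],[0,0.0183,-0.0028,0,0,0,-0.3],[0,0.0241,-0.0049,0,0,0,-0.4],[0,0.0297,-0.0076,0,0,0,-0.5]]'
python3 -m inch '[[0,0.0062,-0.0003,0,0,0,-0.1],[0,0.0123,-0.0012,0,0,0,-0.2],[0,0.0183,-0.0028,0,0,0,-0.3],[0,0.0241,-0.0049,0,0,0,-0.4],[0,0.0297,-0.0076,0,0,0,-0.5]]'
python3 -m inch '[[0,0.0062,-0.0003,0,0,0,-0.1],[0,0.0123,-0.0012,0,0,0,-0.2],[0,0.0183,-0.0028,0,0,0,-0.3],[0,0.0241,-0.0049,0,0,0,-0.4],[0,0.0297,-0.0076,0,0,0,-0.5]]'
python3 st.py; python3 look.py arc2
python3 - <<'E'
from h import *
c=dict(np.load('pics/arc2.npz')); A=np.array([.5697,.0041])
g=grid(c,A,.150); m=g.min(2)>195; yy,xx=np.nonzero(m); x=xx*.0005-.2;y=.2-yy*.0005;r=np.hypot(x,y);a=np.degrees(np.arctan2(y,x))%360
h=np.histogram(a[(r>.055)&(r<.075)],bins=180,range=(0,360))[0]
print([(2*i,int(v)) for i,v in enumerate(h) if v>25])
E
```

```text
time: 6.03
ee_pos: [0.6315, 0.0104, 0.2123]
orientation: [[-0.106, 0.994, 0.001], [0.994, 0.106, -0.0], [-0.001, 0.001, -1.0]]
wrist_force: [1.4, -1.5, -0.5]
opening: -0.001
time: 6.45
ee_pos: [0.6208, 0.0393, 0.2123]
orientation: [[-0.57, 0.822, 0.001], [0.822, 0.57, -0.0], [-0.001, 0.001, -1.0]]
wrist_force: [1.2, 0.3, -0.9]
opening: -0.0
time: 6.87
ee_pos: [0.5975, 0.0595, 0.2123]
orientation: [[-0.894, 0.448, 0.001], [0.448, 0.894, 0.0], [-0.001, 0.001, -1.0]]
wrist_force: [1.7, 0.7, -0.8]
opening: -0.002
6.8667 [0.5975 0.0595 0.2123] phi 63.358991256503565 r 0.061944205471625435 yaw y 63.41121911706023 [ 1.7  0.7 -0.8] [-0.1   0.54  1.3   0.    1.3  -1.2 ]
[384 241]
[(2, 32), (4, 175), (6, 181), (8, 182), (10, 182), (12, 179), (14, 40), (218, 35), (220, 126), (222, 181), (224, 183), (226, 181), (228, 180), (230, 86), (292, 140), (294, 185), (296, 182), (298, 183), (300, 178), (302, 85)]
```

View pics/arc2_c.png

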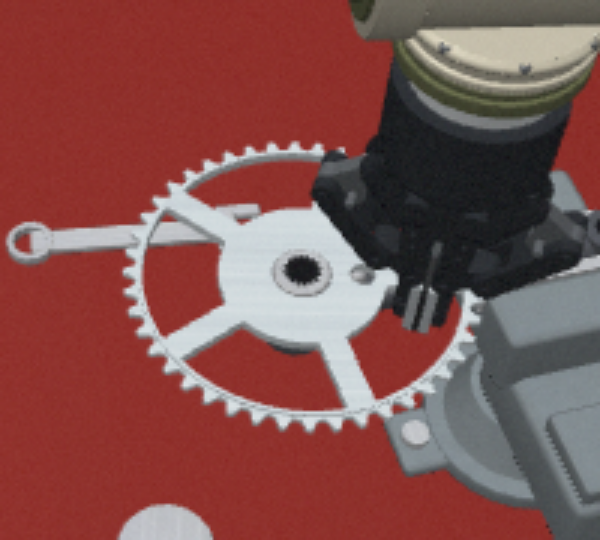

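The hole at (362,272) is now close to the arm line, and the spoke phase gives its angle as 81.3°. The target is about 97°, so I'll push 0.27 rad more, back off, rise and look.

```bash
python3 -m inch '[[0,0.0062,-0.0003,0,0,0,-0.1],[0,0.0123,-0.0012,0,0,0,-0.2],[0,0.0165,-0.0022,0,0,0,-0.27],[0,0.0165,-0.0022,0,0,0,-0.27],[0,0.0165,-0.0022,0,0,0,-0.27]]'
python3 st.py
python3 -m inch '[[0,-0.0062,-0.0003,0,0,0,0.1],[0,-0.0123,-0.0012,0,0,0,0.2],[0,-0.0123,-0.0012,0,0,0,0.2],[0,-0.0123,-0.0012,-0.02,0,0,0.2],[0,-0.0123,-0.0012,-0.05,0,0,0.2]]'
python3 st.py; python3 look.py arc3
python3 - <<'E'
from h import *
c=dict(np.load('pics/arc3.npz')); A=np.array([.5697,.0041])
g=grid(c,A,.150); m=g.min(2)>195; yy,xx=np.nonzero(m); x=xx*.0005-.2;y=.2-yy*.0005;r=np.hypot(x,y);a=np.degrees(np.arctan2(y,x))%360
k=(r>.055)&(r<.075); h=np.histogram(a[k],bins=180,range=(0,360))[0]
print([(2*i,int(v)) for i,v in enumerate(h) if v>25])
for s in (168,240,312,24):
    q=a[k]; q=q[abs((q-s+180)%360-180)<15]; 
    if len(q)>500: print(s,np.median(q),(np.median(q)-25)%72)
E
```

```text
time: 7.33
ee_pos: [0.5819, 0.0646, 0.2122]
orientation: [[-0.98, 0.2, 0.0], [0.2, 0.98, -0.0], [-0.0, -0.0, -1.0]]
wrist_force: [0.2, 0.2, 0.1]
opening: -0.001
7.3333 [0.5819 0.0646 0.2122] phi 78.62468952549423 r 0.061706793532903 yaw y 78.4487303533519 [0.2 0.2 0.1] [-0.09  0.52  1.34 -0.    1.28 -1.46]
time: 7.75
ee_pos: [0.5929, 0.061, 0.2598]
orientation: [[-0.922, 0.386, -0.007], [0.386, 0.922, 0.001], [0.006, -0.002, -1.0]]
wrist_force: [1.1, -0.4, 0.1]
opening: 0.0
7.75 [0.5929 0.061  0.2598] phi 67.86585299936131 r 0.06146051917891389 yaw y 67.27050222458575 [ 1.1 -0.4  0.1] [-0.1   0.5   1.24 -0.    1.42 -1.27]
[384 241]
[(20, 163), (22, 179), (24, 185), (26, 182), (28, 183), (30, 83), (92, 52), (94, 32), (100, 26), (140, 43), (142, 64), (144, 43), (148, 49), (150, 65), (152, 43), (164, 144), (166, 180), (168, 182), (170, 182), (172, 181), (174, 104), (216, 29), (226, 29), (228, 43), (230, 55), (232, 82), (234, 122), (236, 174), (238, 179), (240, 183), (242, 182), (244, 185), (246, 140), (308, 130), (310, 180), (312, 181), (314, 183), (316, 181), (318, 123)]
168 169.69515353123398 0.6951535312339843
240 240.07463973546734 71.07463973546734
312 314.0178828367758 1.0178828367758115
24 25.463345061871614 0.46334506187161395
```

View pics/arc3_c.png

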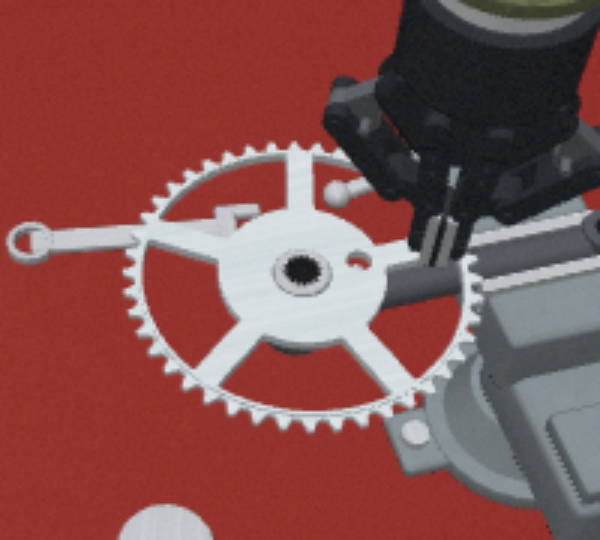

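The hole at (358,262) now lies on the arm line with the pin showing through it. The spokes give the hole at 97.6° and the arm at 97.1°, a 0.3 mm offset. Next I'll go to the free hub face at r = 36 mm, φ = -23°, and press gently.

```bash
python3 -m inch '[[0,-0.012,-0.02,0,0,0,0],[0,-0.024,-0.041,0,0,0,0],[0,-0.0364,-0.0615,0,0,0,0],[0,-0.0364,-0.0615,0.018,0,0,0],[0,-0.0364,-0.0615,0.032,0,0,0]]'
python3 -m inch '[[0,0,0,0,0,0,0],[0,0,0,0.002,0,0,0],[0,0,0,0.004,0,0,0],[0,0,0,0.006,0,0,0],[0,0,0,0.008,0,0,0]]'
python3 st.py
python3 -m inch '[[0,0,0,0.001,0,0,0],[0,0,0,0.002,0,0,0],[0,0,0,0.002,0,0,0],[0,0,0,0.003,0,0,0],[0,0,0,0.003,0,0,0]]'
```

```text
time: 8.22
ee_pos: [0.6035, -0.0111, 0.2296]
orientation: [[-0.922, 0.388, 0.001], [0.388, 0.922, -0.0], [-0.001, 0.0, -1.0]]
wrist_force: [-0.7, -0.4, -0.3]
opening: 0.002
time: 8.63
ee_pos: [0.6035, -0.0094, 0.2225]
orientation: [[-0.922, 0.386, 0.001], [0.386, 0.922, -0.0], [-0.001, 0.0, -1.0]]
wrist_force: [0.3, -0.0, 0.5]
opening: -0.003
8.6333 [ 0.6035 -0.0094  0.2225] phi -21.771672236337036 r 0.03644472339891143 yaw y 67.28885573159484 [ 0.3 -0.   0.5] [-0.21  0.54  1.27  0.    1.33 -1.39]
time: 9.05
ee_pos: [0.6034, -0.0096, 0.219]
orientation: [[-0.922, 0.386, 0.0], [0.386, 0.922, 0.0], [-0.0, 0.0, -1.0]]
wrist_force: [0.5, 0.7, 1.4]
opening: -0.004
```

```bash
python3 -m inch '[[0,0,0,0.001,0,0,0],[0,0,0,0.002,0,0,0],[0,0,0,0.002,0,0,0],[0,0,0,0.003,0,0,0],[0,0,0,0.003,0,0,0]]'
python3 -m inch '[[0,0,0,0.001,0,0,0],[0,0,0,0.001,0,0,0],[0,0,0,0.002,0,0,0],[0,0,0,0.002,0,0,0],[0,0,0,0.002,0,0,0]]'
```

```text
time: 9.47
ee_pos: [0.6033, -0.0097, 0.2157]
orientation: [[-0.922, 0.386, -0.0], [0.386, 0.922, -0.0], [0.0, -0.0, -1.0]]
wrist_force: [-1.1, 0.7, 1.0]
opening: -0.002
time: 9.88
ee_pos: [0.6033, -0.0096, 0.2146]
orientation: [[-0.922, 0.386, 0.0], [0.386, 0.922, -0.0], [-0.0, -0.0, -1.0]]
wrist_force: [-2.2, 0.5, 7.0]
opening: -0.002
```

The tip stopped at about 141.6 mm with force rising, which matches the home height. I'll press 1.5 mm more to make sure, then retreat and look.

```bash
python3 -m inch '[[0,0,0,0.001,0,0,0],[0,0,0,0.0015,0,0,0],[0,0,0,0.0015,0,0,0],[0,0,0,0.0015,0,0,0],[0,0,0,0.0015,0,0,0]]'
python3 -m inch '[[0,0,0,-0.005,0,0,0],[0,0,0,-0.02,0,0,0],[0,0,0,-0.05,0,0,0],[0,0,0,-0.08,0,0,0],[0,0,0,-0.11,0,0,0]]'
python3 -m inch '[[0,0.035,0,0,0,0,0],[0,0.07,0,0,0,0,0],[0,0.105,0,0,0,0,0],[0,0.14,0,0,0,0,0],[0,0.14,0,0,0,0,0]]'
python3 -m inch '[[0,0,0.035,0,0,0,0],[0,0,0.07,0,0,0,0],[0,0,0.105,0,0,0,0],[0,0,0.14,0,0,0,0],[0,0,0.17,0,0,0,0]]'
python3 -m inch '[[0,0,0.035,0,0,0,0],[0,0,0.07,0,0,0,0],[0,0,0.07,0,0,0,0],[0,0,0.07,0,0,0,0],[0,0,0.07,0,0,0,0]]'
python3 look.py fin
python3 - <<'E'
from h import *
c=dict(np.load('pics/fin.npz')); t=cap('top','fint'); A=np.array([.5697,.0041])
for n,k in(('scene',c),('top',t)):
    for z in(.142,.150):
        ctr,r,sp,_,_,N=sprocket(k,A,z); print(n,z,ctr,r,sp+72,N)
for n,k in(('top',t),('scene',c)):
    k0=dict(np.load(f'pics/{n}0.npz')); d=cv2.absdiff(k['frame'],k0['frame']).max(2)
    for nm,p in dict(jar=(.671,-.078,.03),bottle=(.644,-.19,.07)).items():
        u,v=proj(k,p).astype(int); print(n,nm,int((d[v-15:v+15,u-15:u+15]>40).sum()))
E
```

```text
time: 10.3
ee_pos: [0.6033, -0.0096, 0.2145]
orientation: [[-0.922, 0.386, 0.002], [0.386, 0.922, -0.001], [-0.002, 0.0, -1.0]]
wrist_force: [-6.0, 1.0, 15.1]
opening: -0.003
time: 10.72
ee_pos: [0.6031, -0.0096, 0.3234]
orientation: [[-0.922, 0.387, -0.001], [0.387, 0.922, 0.0], [0.001, -0.0, -1.0]]
wrist_force: [0.2, -0.7, -0.2]
opening: -0.001
time: 11.13
ee_pos: [0.4694, 0.0466, 0.3226]
orientation: [[-0.923, 0.385, -0.003], [0.385, 0.923, 0.001], [0.003, -0.0, -1.0]]
wrist_force: [1.4, -0.5, 1.0]
opening: 0.004
time: 11.55
ee_pos: [0.5406, 0.2033, 0.3221]
orientation: [[-0.922, 0.386, -0.0], [0.386, 0.922, -0.0], [0.0, -0.0, -1.0]]
wrist_force: [0.5, -1.0, 0.2]
opening: -0.002
time: 11.97
ee_pos: [0.567, 0.2655, 0.322]
orientation: [[-0.922, 0.386, -0.001], [0.386, 0.922, -0.001], [0.001, -0.001, -1.0]]
wrist_force: [0.4, 0.2, 0.2]
opening: -0.003
[384 241]
scene 0.142 [0.57030811 0.00371795] 0.08336659235633284 97.81879527822377 252
scene 0.15 [0.57597785 0.00190818] 0.08221871081573615 97.79832458587921 252
top 0.142 [0.56939762 0.00404563] 0.0829828316426888 97.54450909456627 307
top 0.15 [0.56760644 0.00332906] 0.08238064948408681 97.5629376249716 307
top jar 35
top bottle 0
scene jar 0
scene bottle 0
```

View pics/fin_c.png

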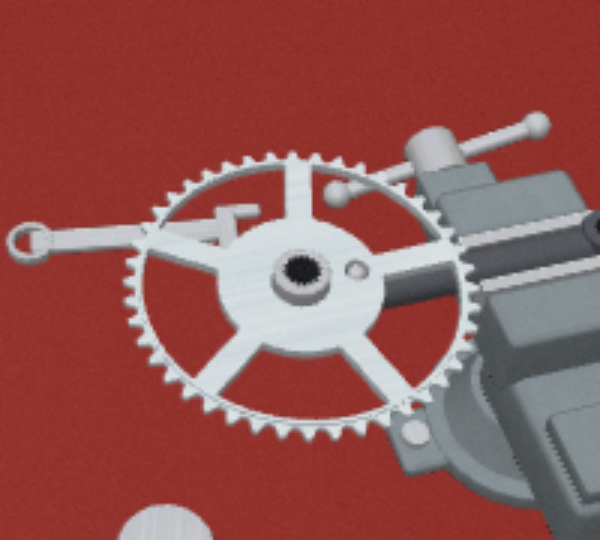

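The sprocket is home. The pin nose shows inside its hole at (357,269), the boss stands clearly proud, and the two views agree at a top height of 142 mm. The loose objects have not moved and the hand is clear, so I'm handing in.

```bash
python3 -c "
from plant import arm
print(arm.get_obs()['joint_vel'].round(3)); arm.sign_off()"
```

```text
[-0.003 -0.007 -0.001  0.001 -0.     0.002]
the job is handed in; nothing more can be done
```

I turned the sprocket about 149° counter-clockwise by pushing its hole's spoke with the shut fingertips. I then pressed it straight down on the hub, took the hand away and handed the job in at about 12 s.

**Last checks:**
- **Seating:** the press stopped with the fingertips 141.5 mm above the bench at about 15 N. The two camera views agree on the sprocket's axis to about 1 mm at the 142 mm home height, but are 8 mm apart at 150 mm.
- **Pin:** the pin nose shows inside the hole. The hole is at 97.5–97.8° and the arm at about 97°.
- **Other objects:** the jar and bottle look unmoved in both views. The top view showed a few changed pixels near the jar, which I put down to the sprocket's rim in front of it. I did not measure the pedal or the wrench; the tool never came near the bench, and the wrench looked in place in the last picture.

One measurement did not quite agree: the arm's direction came out between 95.6° and 98.2° depending on the feature used. That is well inside the pin's 2 mm (3.7°) capture range.

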